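# Bring the silverware photo carriage to rest at the red mark

## Task

Push the free-running display carriage along its rail, by its orange sprung end pads only, and brake it so that its white pointer comes to rest level with the red mark and stays there, standing free with nothing touching it, for a few seconds. Go gently (never above 0.3 m/s), do not let it run into either end stop, touch neither the black deck with the silver nor the grey sleeves behind the pads, and leave everything else where it is.

Things in the scene. Friction and masses are not known exactly. Their poses are not given: they have to be found in the camera images.
- rail: Aluminium rail plate, 120 x 860 x 12 mm, flat on the table, with two steel rods. Origin: underside centre; z up, y along the rail from the carriage's start towards the mark (roughly world +y), x across; axes turn with the rail.
- stop_rear (a point): Centre of the rubber face of the red stop block behind the carriage (block top 36 mm above the table), at rail y = -375 mm. The carriage meets it with its origin at rail y = -285 mm.
- stop_front (a point): Rubber face of the red stop block beyond the mark (block top 36 mm above the table), at rail y = +325 mm. The carriage meets it with its origin at rail y = +235 mm.
- carriage: Ball-bearing carriage, slides along the rail's y axis. Origin: rail centre line, carriage mid-length (level with its white pointer fins), 14 mm above the table; axes as the rail's. Moving mass 3.2 kg nominal (2.4 to 4.2), dry friction 2 mN, drag 0.4 N per m/s: it coasts, losing about an eighth of its speed a second, and rebounds almost fully off its sprung pads.
- deck: Body of the carriage, fixed to it, NOT to be touched: black box with steel tray, 180 x 180 mm, 30 to 105 mm above the table (tray rim), with a silver bowl (110 mm wide, top 140 mm above the table) and two small brass salts. Origin: centre line, mid-length, 18 mm above the table.
- sleeve_rear: Grey bellows sleeve behind the rear pad, 116 mm wide, 45 to 95 mm above the table, NOT to be touched. Moves with the pad and slides into the deck. Its origin is that of the carriage, shifted by the pad's travel.
- sleeve_front: The same behind the front pad, NOT to be touched.
- pad_rear (a point): Centre of the outer face of the rear orange pad, pushed towards +y. Upright face 120 mm wide (across), 50 mm tall, 45 to 95 mm above the table; plate 8 mm thick. At rest 135 mm behind (rail -y of) the carriage's origin. Springs inwards: 50 N/m, hardly damped, no preload, 35 mm travel, then solid. Pad 0.1 kg.
- pad_front (a point): Centre of the outer face of the front orange pad: same size, height and spring (50 N/m, 35 mm inwards), at rest 135 mm ahead (rail +y) of the carriage's origin. Pushing it towards -y brakes the carriage.
- mark: Red clip across the rail, fixed, with a red post either side (centres 122 mm from the centre line, 30 mm along the rail, tops 45 mm above the table) bearing a white line. Origin: rail centre line at the white line, 12 mm above the table; axes as the rail's. The carriage is at the mark when its origin has the same rail y.
- candlestick: Bystander, to be left where it stands. Silver candlestick, 84 mm foot, 135 mm tall, beyond the rail. Origin: underside centre.
- bowl: Bystander, to be left where it stands. Silver bowl, 130 mm wide, 50 mm tall, beyond the rail. Origin: underside centre.
- saucer: Bystander, to be left where it stands. Silver plate, 100 mm wide, 18 mm tall, beyond the rail. Origin: underside centre.
- wax: Bystander, to be left where it stands. Small tin of wax, 44 mm wide, 60 mm tall, on the robot's side of the rail. Origin: underside centre.
- goblet: Bystander, to be left where it stands. Brass cup, 72 mm wide, 85 mm tall, beyond the rail. Origin: underside centre.
- polish: Bystander, to be left where it stands. Amber jar of polish, 52 mm wide, 110 mm tall, on the robot's side of the rail. Origin: underside centre.

How it is judged:
By the outcome, as a careful person would: the job done as asked, in the order asked, and still so for the second after the job is handed in, with the robot touching nothing.
It also fails if it takes over 42 s, if anything falls off the work surface, if the arm or the gripper's body presses on something with over 40 N, if the wrist force passes 120 N, or if a joint passes its speed limit or range.

## Robot

A 7-joint arm with a two-finger parallel gripper is mounted at the origin on the work surface. World frame = base frame: x ahead of the robot, y to its left, z up, the work surface at z = 0. Lengths are in m, angles in rad, forces in N, time in s.
With the tool pointing down it reaches from about 0.4 to 0.85 m from the base axis. Payload 10.4 kg.
Tool frame: the origin (TCP) lies at the very end of the fingers, on their centre line; the grasp point (between the pads) lies 19 mm behind it; z points along the fingers, y is the line along which they close (so a half turn about z gives the same grasp; the last joint's range is limited). The gripper opens to 87 mm and grips with 3 to 60 N. Pads are 19 mm wide; open, the fingers measure 117 mm over their backs; the gripper's body (75 mm by 190 mm) begins 51 mm behind the grasp point.
Start: joints at [-1.349, 0.332, -0.065, 1.46, 0.022, 1.35, -0.088], TCP at [0.151, 0.606, 0.223] pointing down, gripper open.
Joint ranges: [-2.6, 2.6], [-0.5, 2.12], [-1.47, 1.34], [0.16, 2.42], [-1.27, 4.41], [0.06, 2.06], [-2.6, 2.6]. Speed limits (rad/s): [2.22, 2.22, 2.79, 2.79, 3.14, 3.14, 3.14].

## Interface

Orientations are given as a unit quaternion [x, y, z, w].
In Python, from bench import * gives the robot as it stands.
- The arm moves only by the tool carry_out, never from a script. Its argument "deltas" is a list of rows, each an object with "hand": the finger opening in mm, from 0 to 87; "dp": the shift along the tool's x, y, z each as a share of 250 mm, from -1 to 1, a list of three; "spin": the turn about the tool's z as a share of pi rad, from -1 to 1. In form: [{"hand": hand, "dp": [dx, dy, dz], "spin": spin}, ...]. A call has 1 to 20 rows; each row is the pose to reach, as a shift and turn from the pose commanded when the call began, along the tool's axes at that moment, turning the shorter way round; what a row does not reach only later rows make up. A row lasts 1/10 s, in which the tool goes at most 50 mm and 8.59 degrees, less where a joint would pass 70% of its speed; a pose out of reach is approached as far as the arm can. A call with a number of a shift or a turn outside -1 to 1 is refused whole. A call with a gripper value outside its range is refused whole. The fingers move at their own pace and stop on an object; "force" is the grip in N (left out, the last holds). Time passes only in rows, so rows that repeat a pose let the fingers close. It gives the time, the measured TCP pose, the force, the opening and the grip force at its end, in the units of the state.
- read_state(): the state, without advancing time (a new reading comes with each control period).
- camera(name): name is "scene" or "top" or "wrist"; returns the picture (384x512x3 uint8, red, green, blue); there is no depth.
- get_calibration(name): a dict with "fx", "fy", "cx", "cy" (pixels), "R" (3x3) and "t" (3): a world point X has camera coordinates R X + t; the wrist camera has in their place "mount" (4x4, takes a point from camera to tool coordinates, whose origin is the TCP and whose axes are the flange's). Camera axes: x right, y down, z forward; pixel columns grow to the right and rows downward; lengths in m; the calibration is good to about 2 mm. A picture is of the moment at which its call begins: read the wrist's pose just before it. get_calibration takes no time and is no camera call.
- close_job(): hands the job in; it is judged then, once.
The state is a dict: "time": time; "joint_positions": joint angles; "joint_vel": joint speeds; "joint_torque": joint torques, N m; "ee_pos": TCP position; "eef_rot": TCP orientation; "ft_force": force on the tool from outside, world axes, zero at the start; "torque": the same for the moment, N m; "width": finger opening in m; "grip_force": force on a finger pad.
Only numpy, scipy, OpenCV 4.12 (cv2) and the standard library are available. Lean on these libraries where they do the work, as an engineer would, in place of code of your own. Each camera call takes 0.05 s, during which the arm holds its last target. There are 200 camera calls.

## Working session

There is one attempt and no reset: what is moved stays moved. The work goes in short steps, Python scripts to look and compute and a tool call to move; the robot and the scene stay as the last step left them, time stands still between calls to the robot, and variables do not carry over. Pictures are saved under pics/ and viewed, at most 10 in all, crops included, and the job is handed in when it is done.

Besides the shell and the picture viewer there is one more tool, called after ">>>" by a JSON object that holds its "fn" and its "kwargs". carry_out: Moves the arm, as the interface text tells. Its arguments: {"type":"object","properties":{"deltas":{"type":"array","items":{"type":"object","properties":{"hand":{"type":"number"},"dp":{"type":"array","items":{"type":"number","minimum":-1,"maximum":1}},"spin":{"type":"number","minimum":-1,"maximum":1}}}},"force":{"type":"number"}},"required":["deltas"]}

```bash
mkdir -p pics; python3 - <<'E'
from bench import *
import cv2
s=read_state();print(s)
for n in("top","scene"):
    cv2.imwrite(f"pics/{n}0.png",cv2.resize(camera(n),(800,600),interpolation=cv2.INTER_CUBIC)[:,:,::-1]);print(n,get_calibration(n))
print(get_calibration("wrist"))
E
```

```text
{'time': 0.0, 'joint_positions': array([-1.34862543,  0.3328366 , -0.06468642,  1.46093341,  0.02161069,
        1.34987454, -0.08848056]), 'joint_vel': array([-0.0008386 ,  0.00097914,  0.00025071,  0.00058738, -0.00078133,
        0.00020339, -0.00109575]), 'joint_torque': array([-5.35974250e-04, -6.23258400e+01,  2.42705550e-02, -3.89896381e+01,
       -6.15385012e-02,  3.96491715e-02,  1.26419468e-04]), 'ee_pos': array([0.15138451, 0.60600359, 0.2217797 ]), 'eef_rot': array([ 1.22065358e-01,  9.92521833e-01, -6.76640290e-04, -4.42406601e-05]), 'ft_force': array([ 0.26566136, -0.46308924,  0.91308821]), 'torque': array([ 0.04959236, -0.00038509, -0.02166414]), 'grip_force': 0.0, 'width': 0.08722434465469245}
top {'fx': 376.6405909684631, 'fy': 376.6405909684631, 'cx': 256.15075570785257, 'cy': 190.21258766047453, 'R': array([[ 0.01093345, -0.99922895, -0.03770885],
       [-0.99781216, -0.00844342, -0.06557135],
       [ 0.0652024 ,  0.03834327, -0.99713512]]), 't': array([0.00494429, 0.54784048, 1.01802219])}
scene {'fx': 400.86584286879975, 'fy': 400.86584286879975, 'cx': 252.90491695258532, 'cy': 185.75185773711473, 'R': array([[ 0.35291215,  0.93564506,  0.00461839],
       [ 0.58647169, -0.21735746, -0.78026066],
       [-0.72904319,  0.27807202, -0.62543743]]), 't': array([-0.18804046, -0.24282368,  1.43399493])}
{'fx': 302.34889509451517, 'fy': 302.34889509451517, 'cx': 257.2136354054984, 'cy': 190.85957546068425, 'mount': array([[ 7.30882340e-04, -9.57325563e-01, -2.89010781e-01,
         8.02278367e-02],
       [ 9.99999575e-01,  8.62329326e-04, -3.27489095e-04,
         1.01605722e-04],
       [ 5.62736154e-04, -2.89010419e-01,  9.57325786e-01,
        -1.62123269e-01],
       [ 0.00000000e+00,  0.00000000e+00,  0.00000000e+00,
         1.00000000e+00]])}
```

View pics/top0.png

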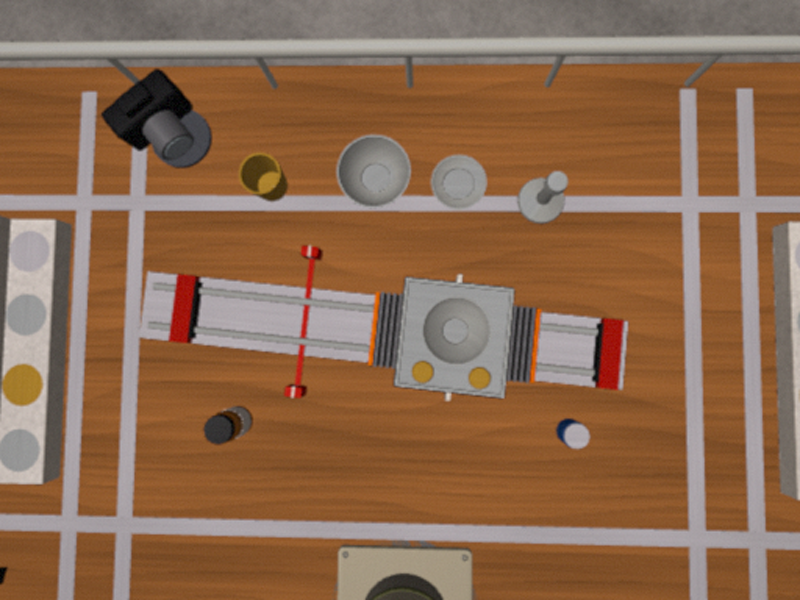

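View pics/scene0.png

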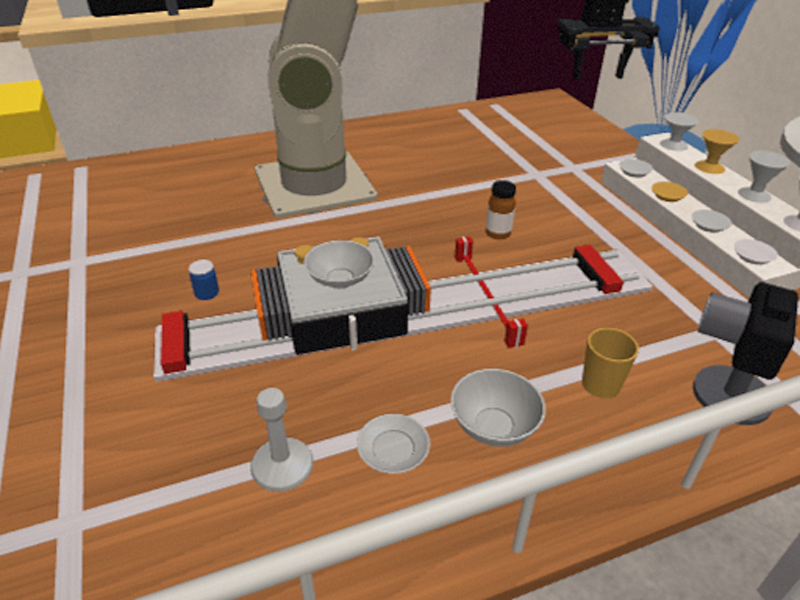

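The top view shows the rail running right to left (+y is left). In the 800x600 picture, the mark posts are near (311,252) and (295,391). The orange pads are at about x=373 (front) and x=536 (rear), and the stops at 185 and 612. I'll crop in closer.

```bash
python3 - <<'E'
from bench import *
import cv2
im=camera("top")[:,:,::-1]
for k,(c0) in enumerate((90,245)):
    cv2.imwrite(f"pics/c{k}.png",cv2.resize(im[150:265,c0:c0+160],None,fx=5,fy=5,interpolation=cv2.INTER_CUBIC))
E
```

```text
(no output)
```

View pics/c0.png

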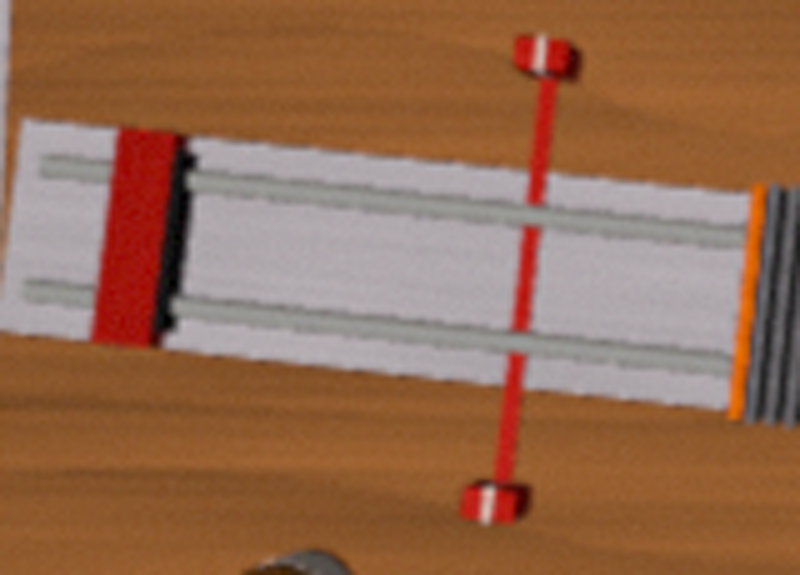

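View pics/c1.png

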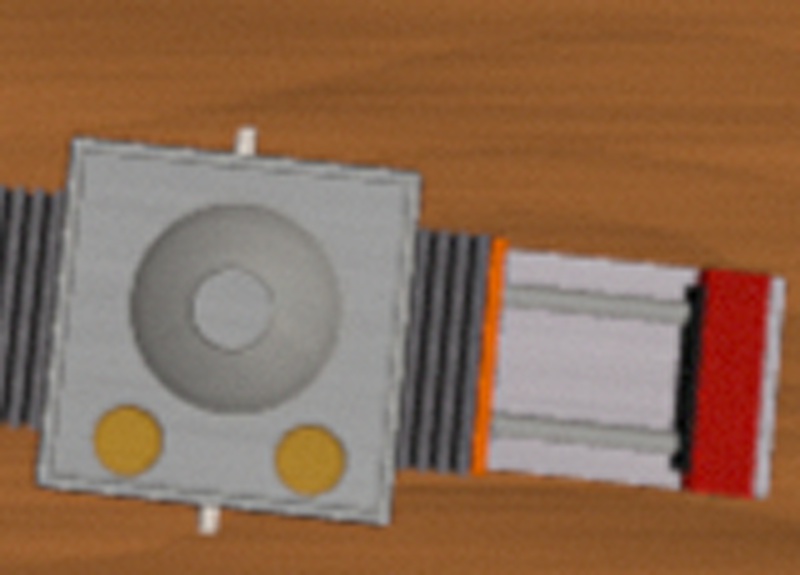

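The crops give clear corners for the rail ends, the mark's white lines (541,52) and (488,503) in c0, and the pad outer edges. I'll fit the rail pose to these.

```bash
cat > h.py <<'E'
from bench import *
import cv2, numpy as np
from scipy.optimize import least_squares
K=get_calibration("top");R=K["R"];t=K["t"]
def proj(X):
    c=np.asarray(X)@R.T+t; return np.c_[K["fx"]*c[:,0]/c[:,2]+K["cx"],K["fy"]*c[:,1]/c[:,2]+K["cy"]]
def ray(u,v,z):
    d=R.T@np.array([(u-K["cx"])/K["fx"],(v-K["cy"])/K["fy"],1]);C=-R.T@t
    return C+d*(z-C[2])/d[2]
def world(p,P): # P rail coords
    c,s=np.cos(p[2]),np.sin(p[2]);P=np.asarray(P,float)
    return np.c_[p[0]+c*P[:,0]-s*P[:,1],p[1]+s*P[:,0]+c*P[:,1],P[:,2]]
E
python3 - <<'E'
from h import *
o=lambda L,c0:np.array([[(a+.5)/5-.5+c0,(b+.5)/5-.5+150] for a,b in L])
uv=np.r_[o([(22,120),(0,332),(541,52),(488,503),(752,187),(729,418)],90),o([(785,275),(768,497),(508,238),(485,473),(247,140),(208,520)],245)]
def pts(p):
    s,m=p[3],p[4]
    return world(p,[(.06,.43,.012),(-.06,.43,.012),(.122,m,.045),(-.122,m,.045),(.06,s+.135,.095),(-.06,s+.135,.095),(.06,-.43,.012),(-.06,-.43,.012),(.06,s-.135,.095),(-.06,s-.135,.095),(.1,s,p[5]),(-.1,s,p[5])])
w=np.ones((12,2));w[10:,1]=0
f=lambda p:(w*(proj(pts(p))-uv)).ravel()
r=least_squares(f,[.6,0,0,-.05,.15,.05]);p=r.x
print(p.round(4));print((r.fun.reshape(-1,2)).round(2))
print("pads,mark,car,front contact,stops",world(p,[(0,p[3]-.135,.07),(0,p[3]+.135,.07),(0,p[4],0),(0,p[3],0),(0,p[4]+.135,.07),(0,-.375,0),(0,.325,0)]).round(4))
for n,a,z in(("polish",(222,427),.11),("wax",(575,435),.06),("candle",(557,182),.135),("saucer",(459,182),.018),("bowl",(374,170),.05),("goblet",(261,170),.085)):
    X=ray(a[0]*.64,a[1]*.64,z);print(n,X.round(3))
print(-R.T@t)
E
```

```text
[ 0.4921  0.0462 -0.0927 -0.1269  0.1345  0.0789]
[[ 0.01 -0.12]
 [-1.15 -0.11]
 [-0.17  0.26]
 [ 0.11  0.35]
 [-0.02 -0.76]
 [-0.44  0.05]
 [ 0.61  0.11]
 [ 0.48 -0.08]
 [ 0.06 -0.22]
 [ 0.4   0.47]
 [-0.08 -0.  ]
 [ 0.11  0.  ]]
pads,mark,car,front contact,stops [[ 0.4678 -0.2146  0.07  ]
 [ 0.4928  0.0543  0.07  ]
 [ 0.5045  0.1801  0.    ]
 [ 0.4803 -0.0802  0.    ]
 [ 0.517   0.3145  0.07  ]
 [ 0.4574 -0.3272  0.    ]
 [ 0.5221  0.3698  0.    ]]
polish [0.331 0.29  0.11 ]
wax [ 0.32  -0.282  0.06 ]
candle [ 0.723 -0.238  0.135]
saucer [ 0.754 -0.092  0.018]
bowl [0.766 0.057 0.05 ]
goblet [0.756 0.245 0.085]
[ 0.48021035 -0.02946817  1.05121475]
```

>>> {"fn": "carry_out", "kwargs": {"deltas": [{"hand":0,"dp":[-0.924,-0.412,0],"spin":0.4516},{"hand":0,"dp":[-0.924,-0.412,0],"spin":0.4516},{"hand":0,"dp":[-0.924,-0.412,0],"spin":0.4516},{"hand":0,"dp":[-0.924,-0.412,0],"spin":0.4516},{"hand":0,"dp":[-0.924,-0.412,0],"spin":0.4516},{"hand":0,"dp":[-0.924,-0.412,0],"spin":0.4516},{"hand":0,"dp":[-0.924,-0.412,0],"spin":0.4516},{"hand":0,"dp":[-0.924,-0.412,0],"spin":0.4516},{"hand":0,"dp":[-0.924,-0.412,0],"spin":0.4516},{"hand":0,"dp":[-0.924,-0.412,0],"spin":0.4516}]}}

```text
time: 1.15
ee_pos: [0.3505, 0.4503, 0.2223]
eef_rot: [0.741, 0.671, -0.0, 0.0]
ft_force: [1.0, -0.4, 0.6]
width: 0.0153
grip_force: 0.0
```

```bash
cat >> h.py <<'E'
P=np.array([.4921,.0462,-.0927]); MARK=.1345
from scipy.spatial.transform import Rotation as Ro
def tcp():
    s=read_state();e=s["ee_pos"];d=e[:2]-P[:2];c,q=np.cos(P[2]),np.sin(P[2])
    A=Ro.from_quat(s["eef_rot"]).as_matrix()
    return s["time"],np.array([c*d[0]+q*d[1],-q*d[0]+c*d[1],e[2]]),np.degrees(np.arctan2(A[1,0],A[0,0])),s
E
python3 - <<'E'
from h import *
T,r,a,s=tcp();print(T,r.round(4),a,s["ee_pos"],s["width"],s["ft_force"])
E
```

```text
1.15 [-0.1784  0.3893  0.2223] 84.3518174851551 [0.35052065 0.45031477 0.22230265] 0.015312714970824351 [ 0.98915823 -0.36258924  0.57466767]
```

>>> {"fn": "carry_out", "kwargs": {"deltas": [{"hand":0,"dp":[-1,0.712,0],"spin":0},{"hand":0,"dp":[-1,0.712,0],"spin":0},{"hand":0,"dp":[-1,0.712,0],"spin":0},{"hand":0,"dp":[-1,0.712,0],"spin":0},{"hand":0,"dp":[-1,0.712,0],"spin":0},{"hand":0,"dp":[-1,0.712,0],"spin":0},{"hand":0,"dp":[-1,0.712,0],"spin":0}]}}

```text
time: 1.85
ee_pos: [0.5074, 0.1782, 0.2228]
eef_rot: [0.742, 0.67, -0.0, 0.001]
ft_force: [-0.9, 0.2, 0.4]
width: 0.0005
grip_force: 0.0
```

>>> {"fn": "carry_out", "kwargs": {"deltas": [{"hand":0,"dp":[-1,0,0],"spin":0},{"hand":0,"dp":[-1,0,0],"spin":0},{"hand":0,"dp":[-1,0,0],"spin":0},{"hand":0,"dp":[-1,0,0],"spin":0},{"hand":0,"dp":[-1,0,0],"spin":0}]}}

```text
time: 2.35
ee_pos: [0.4809, -0.0653, 0.2226]
eef_rot: [0.739, 0.674, 0.0, -0.0]
ft_force: [1.1, -0.1, -0.3]
width: 0.0003
grip_force: 0.0
```

>>> {"fn": "carry_out", "kwargs": {"deltas": [{"hand":0,"dp":[-0.8,0,0],"spin":0},{"hand":0,"dp":[-0.8,0,0],"spin":0},{"hand":0,"dp":[-0.8,0,0],"spin":0},{"hand":0,"dp":[-0.8,0,0],"spin":0},{"hand":0,"dp":[-0.8,0,0],"spin":0},{"hand":0,"dp":[-0.8,0,0],"spin":0}]}}

```text
time: 2.95
ee_pos: [0.4626, -0.2637, 0.2222]
eef_rot: [0.74, 0.673, -0.0, -0.0]
ft_force: [0.8, -0.1, -0.5]
width: 0.0005
grip_force: 0.0
```

```bash
python3 - <<'E'
from h import *
T,r,a,s=tcp();print(T,r.round(4),a,s["joint_positions"].round(2),s["width"],s["ft_force"])
cv2.imwrite("pics/t1.png",camera("top")[:,:,::-1])
E
```

```text
2.95 [-0.0007 -0.3113  0.2222] 84.54308772336728 [-0.34  0.15  0.86  1.74 -0.12  1.3   0.45] 0.0005109010693583225 [ 0.78454983 -0.13043128 -0.47345317]
```

View pics/t1.png

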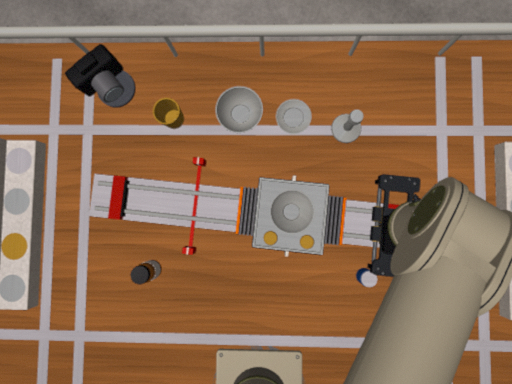

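The gripper hangs above the rail behind the rear pad, lying across the rail and clear of the wax tin. Next I'll lower it and push at 30 mm/s; the spring rebound should send the carriage off at about 60 mm/s.

>>> {"fn": "carry_out", "kwargs": {"deltas": [{"hand":0,"dp":[0,0,0.628],"spin":0},{"hand":0,"dp":[0,0,0.628],"spin":0},{"hand":0,"dp":[0,0,0.628],"spin":0},{"hand":0,"dp":[0,0,0.628],"spin":0},{"hand":0,"dp":[0,0,0.628],"spin":0}]}}

```text
time: 3.5
ee_pos: [0.4629, -0.2617, 0.0654]
eef_rot: [0.739, 0.674, -0.001, -0.001]
ft_force: [0.3, -0.7, 0.5]
width: 0.0004
grip_force: 0.0
```

>>> {"fn": "carry_out", "kwargs": {"deltas": [{"hand":0,"dp":[0.04,0,0],"spin":0},{"hand":0,"dp":[0.072,0,0],"spin":0},{"hand":0,"dp":[0.084,0,0],"spin":0},{"hand":0,"dp":[0.096,0,0],"spin":0},{"hand":0,"dp":[0.108,0,0],"spin":0},{"hand":0,"dp":[0.12,0,0],"spin":0},{"hand":0,"dp":[0.132,0,0],"spin":0},{"hand":0,"dp":[0.144,0,0],"spin":0},{"hand":0,"dp":[0.156,0,0],"spin":0},{"hand":0,"dp":[0.168,0,0],"spin":0},{"hand":0,"dp":[0.18,0,0],"spin":0},{"hand":0,"dp":[0.192,0,0],"spin":0},{"hand":0,"dp":[0.204,0,0],"spin":0},{"hand":0,"dp":[0.216,0,0],"spin":0},{"hand":0,"dp":[0.228,0,0],"spin":0},{"hand":0,"dp":[0.24,0,0],"spin":0},{"hand":0,"dp":[0.252,0,0],"spin":0},{"hand":0,"dp":[0.264,0,0],"spin":0},{"hand":0,"dp":[0.276,0,0],"spin":0},{"hand":0,"dp":[0.288,0,0],"spin":0}]}}

```text
time: 5.5
ee_pos: [0.4697, -0.191, 0.0655]
eef_rot: [0.739, 0.674, 0.0, -0.0]
ft_force: [-0.2, 0.2, -0.1]
width: 0.0004
grip_force: 0.0
```

```bash
cat >> h.py <<'E'
def fitcar(im):
    """carriage y from the front pad's orange outer (left) edge and the rear pad's, per row, z=.095"""
    b=im.astype(int);o=((b[:,:,0]>170)&(b[:,:,2]<90)&(b[:,:,1]>60)&(b[:,:,1]<170)).astype(np.uint8)
    o[:140]=0;o[275:]=0
    n,l,st,ce=cv2.connectedComponentsWithStats(o)
    res=[]
    for i in range(1,n):
        if st[i,4]<20: continue
        X=ray(*ce[i],.095);d=X[:2]-P[:2];c,q=np.cos(P[2]),np.sin(P[2])
        res.append((int(st[i,4]),round(float(c*d[0]+q*d[1]),4),round(float(-q*d[0]+c*d[1]),4)))
    return res
def track():
    T,r,a,s=tcp();im=camera("top");print(round(T,2),r.round(4),s["ft_force"].round(1),fitcar(im));return im
E
python3 - <<'E'
from h import *
print("old",fitcar(cv2.imread("pics/t1.png")[:,:,::-1]))
im=track();track()
E
```

```text
old [(137, 0.0006, 0.0044), (120, 0.0013, -0.2575), (92, -0.0623, -0.0815), (108, -0.1485, 0.5542), (91, -0.0626, -0.1726)]
5.5 [-0.0003 -0.2383  0.0655] [-0.2  0.2 -0.1] [(133, -0.0004, 0.0449)]
5.55 [-0.0003 -0.2378  0.0655] [-0.1  0.5  0.3] [(133, -0.0005, 0.0477), (33, -0.0621, -0.037), (28, -0.0618, -0.131)]
```

>>> {"fn": "carry_out", "kwargs": {"deltas": [{"hand":0,"dp":[0,0,-0.628],"spin":0},{"hand":0,"dp":[0,0,-0.628],"spin":0},{"hand":0,"dp":[0,0,-0.628],"spin":0},{"hand":0,"dp":[0,0,-0.628],"spin":0},{"hand":0,"dp":[1,0,-0.628],"spin":0},{"hand":0,"dp":[1,0,-0.628],"spin":0},{"hand":0,"dp":[1,0,-0.628],"spin":0},{"hand":0,"dp":[1,0,-0.628],"spin":0},{"hand":0,"dp":[1,0,-0.628],"spin":0}]}}

```text
time: 6.5
ee_pos: [0.4925, 0.0596, 0.2224]
eef_rot: [0.739, 0.674, 0.0, -0.0]
ft_force: [0.9, 0.3, 0.9]
width: 0.0004
grip_force: 0.0
```

>>> {"fn": "carry_out", "kwargs": {"deltas": [{"hand":0,"dp":[1,0,0],"spin":0},{"hand":0,"dp":[1,0,0],"spin":0},{"hand":0,"dp":[1,0,0],"spin":0},{"hand":0,"dp":[1,0,0],"spin":0},{"hand":0,"dp":[1,0,0],"spin":0},{"hand":0,"dp":[1,0,0],"spin":0}]}}

```text
time: 7.1
ee_pos: [0.5135, 0.3145, 0.2204]
eef_rot: [0.736, 0.677, -0.001, -0.001]
ft_force: [-1.2, 0.5, 0.4]
width: -0.0001
grip_force: 0.0
```

```bash
python3 - <<'E'
from h import *
im=track();track();print(tcp()[2])
E
```

```text
7.1 [-0.0035  0.2691  0.2204] [-1.2  0.5  0.4] [(135, 0.0019, 0.1234), (123, -0.0005, -0.1383), (98, -0.0614, 0.0415), (98, -0.062, -0.0512)]
7.15 [-0.002   0.265   0.2208] [ 0.3 -0.4  0.1] [(140, 0.0013, 0.1255), (118, -0.0009, -0.1362), (99, -0.0618, 0.0434), (99, -0.0623, -0.0488)]
84.8042111277822
```

>>> {"fn": "carry_out", "kwargs": {"deltas": [{"hand":0,"dp":[0,0,0.628],"spin":0},{"hand":0,"dp":[0,0,0.628],"spin":0},{"hand":0,"dp":[0,0,0.628],"spin":0},{"hand":0,"dp":[0,0,0.628],"spin":0},{"hand":0,"dp":[0,0,0.628],"spin":0},{"hand":0,"dp":[0,0,0.628],"spin":0}]}}

```text
time: 7.8
ee_pos: [0.5177, 0.3067, 0.0684]
eef_rot: [0.739, 0.673, 0.002, 0.0]
ft_force: [-0.1, 0.6, 0.1]
width: 0.0004
grip_force: 0.0
```

```bash
python3 - <<'E'
from h import *
for i in range(20): im=track()
cv2.imwrite("pics/t2.png",im[:,:,::-1])
E
```

```text
7.8 [0.0014 0.2618 0.0684] [-0.1  0.6  0.1] [(132, 0.0003, 0.1527), (118, -0.0005, -0.1089), (100, -0.0615, 0.071), (104, -0.0618, -0.0208), (376, -0.1512, 0.5706)]
7.85 [0.0015 0.2622 0.0686] [0.4 0.1 0.7] [(135, 0.0009, 0.1548), (116, -0.0016, -0.1069), (96, -0.0617, 0.0732), (98, -0.0616, -0.0187), (300, -0.1503, 0.5648), (22, -0.1557, 0.6036)]
7.9 [0.0013 0.2623 0.0685] [ 0.5 -0.4  0.3] [(131, 0.0008, 0.1567), (115, -0.0021, -0.105), (97, -0.0619, 0.075), (101, -0.062, -0.0168), (371, -0.1498, 0.5703)]
7.95 [0.001  0.2623 0.0681] [-0.1  0.5 -0.3] [(134, 0.0015, 0.1587), (120, -0.0018, -0.1031), (98, -0.0617, 0.0771), (99, -0.0621, -0.0152), (361, -0.1508, 0.5697)]
8.0 [0.0007 0.2622 0.0676] [ 0.1  0.5 -0.1] [(131, 0.0011, 0.1606), (122, -0.0007, -0.1011), (98, -0.0616, 0.0793), (99, -0.062, -0.0131), (355, -0.1504, 0.57)]
8.05 [0.0004 0.2621 0.0672] [-0.   0.8  0.5] [(129, 0.0014, 0.1625), (117, -0.0004, -0.0991), (100, -0.0619, 0.0813), (102, -0.0618, -0.0107), (304, -0.1502, 0.5648), (48, -0.1494, 0.5964)]
8.1 [1.000e-04 2.619e-01 6.670e-02] [ 0.2 -0.1 -0.1] [(130, 0.0017, 0.16
[... 1700 characters left out ...]
3  0.2614  0.0655] [0.6 0.2 0.5] [(132, 0.0021, 0.1829), (117, -0.0013, -0.0787), (101, -0.0616, 0.1023), (100, -0.0616, 0.0099), (363, -0.1507, 0.5702)]
8.65 [-0.0003  0.2614  0.0655] [-0.3  0.8 -0.7] [(132, 0.0022, 0.1848), (117, -0.0007, -0.077), (100, -0.0618, 0.1042), (100, -0.0617, 0.0121), (313, -0.1503, 0.5654), (52, -0.1606, 0.5977)]
8.7 [-0.0003  0.2614  0.0655] [ 0.2  0.2 -0. ] [(129, 0.0009, 0.1865), (121, 0.0004, -0.0753), (98, -0.0616, 0.1057), (101, -0.0617, 0.0134), (305, -0.1498, 0.565), (66, -0.1561, 0.5969)]
8.75 [-0.0003  0.2614  0.0655] [-0.2  0.1 -0.2] [(130, 0.0018, 0.1883), (119, 0.0003, -0.0735), (100, -0.0617, 0.1076), (103, -0.0617, 0.0155), (373, -0.1512, 0.5704)]
```

View pics/t2.png

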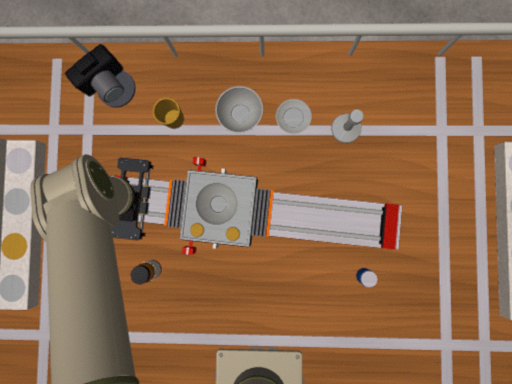

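>>> {"fn": "carry_out", "kwargs": {"deltas": [{"hand":0,"dp":[0,0,0],"spin":0},{"hand":0,"dp":[0,0,0],"spin":0},{"hand":0,"dp":[0,0,0],"spin":0},{"hand":0,"dp":[0,0,0],"spin":0},{"hand":0,"dp":[0,0,0],"spin":0},{"hand":0,"dp":[0,0,0],"spin":0},{"hand":0,"dp":[0,0,0],"spin":0},{"hand":0,"dp":[0,0,0],"spin":0},{"hand":0,"dp":[0,0,0],"spin":0},{"hand":0,"dp":[0,0,0],"spin":0},{"hand":0,"dp":[0,0,0],"spin":0}]}}

```text
time: 9.9
ee_pos: [0.516, 0.3065, 0.0656]
eef_rot: [0.739, 0.674, 0.0, -0.0]
ft_force: [-0.6, -0.1, 0.6]
width: 0.0004
grip_force: 0.0
```

```bash
cat >> h.py <<'E'
def tr2(n):
    L=[]
    for i in range(n):
        T,r,a,s=tcp();R_=fitcar(camera("top"));g=[q for q in R_ if abs(q[1])<.02 and q[0]>60]
        f=[q[2]-.1313 for q in g if q[2]>0.1];b=[q[2]+.1306 for q in g if q[2]<0.1]
        v=(b or f)[0];L.append((T,v));print(round(T,2),r.round(4),"s front",np.round(f,4),"rear",np.round(b,4),s["ft_force"].round(1))
    L=np.array(L);k=np.polyfit(L[:,0]-L[-1,0],L[:,1],1);print("s_last,v",k[1].round(5),k[0].round(5))
E
python3 -c "
from h import *
tr2(6)"
```

```text
9.9 [-0.0003  0.2614  0.0656] s front [0.094] rear [0.0939] [-0.6 -0.1  0.6]
9.95 [-0.0003  0.2614  0.0655] s front [0.0955] rear [0.0954] [-0.1  0.6 -0.7]
10.0 [-0.0003  0.2615  0.0655] s front [0.0969] rear [0.0969] [ 0.3 -0.5  0.8]
10.05 [-0.0003  0.2615  0.0655] s front [0.0985] rear [0.0983] [ 0.1 -0.1 -0.3]
10.1 [-0.0003  0.2614  0.0656] s front [0.0997] rear [0.0998] [-0.   0.1  0.2]
10.15 [-0.0003  0.2615  0.0655] s front [0.1015] rear [0.1012] [-0.1  0.5 -0.3]
s_last,v 0.10123 0.0292
```

>>> {"fn": "carry_out", "kwargs": {"deltas": [{"hand":0,"dp":[0,0,0],"spin":0},{"hand":0,"dp":[0,0,0],"spin":0},{"hand":0,"dp":[0,0,0],"spin":0},{"hand":0,"dp":[0.0053,0,0],"spin":0},{"hand":0,"dp":[0.0106,0,0],"spin":0},{"hand":0,"dp":[0.0159,0,0],"spin":0},{"hand":0,"dp":[0.0212,0,0],"spin":0},{"hand":0,"dp":[0.0265,0,0],"spin":0},{"hand":0,"dp":[0.0318,0,0],"spin":0},{"hand":0,"dp":[0.0371,0,0],"spin":0},{"hand":0,"dp":[0.0424,0,0],"spin":0},{"hand":0,"dp":[0.0477,0,0],"spin":0},{"hand":0,"dp":[0.053,0,0],"spin":0},{"hand":0,"dp":[0.0583,0,0],"spin":0},{"hand":0,"dp":[0.0636,0,0],"spin":0},{"hand":0,"dp":[0.0689,0,0],"spin":0},{"hand":0,"dp":[0.0742,0,0],"spin":0},{"hand":0,"dp":[0.0795,0,0],"spin":0},{"hand":0,"dp":[0.0848,0,0],"spin":0},{"hand":0,"dp":[0.0901,0,0],"spin":0}]}}

```text
time: 12.2
ee_pos: [0.5181, 0.329, 0.0655]
eef_rot: [0.739, 0.674, 0.0, -0.0]
ft_force: [-0.6, -0.1, -0.0]
width: 0.0003
grip_force: 0.0
```

```bash
python3 -c "
from h import *
tr2(6)"
```

```text
12.2 [-0.0003  0.284   0.0655] s front [0.1266] rear [0.1265] [-0.6 -0.1 -0. ]
12.25 [-0.0004  0.2844  0.0656] s front [0.1266] rear [0.1265] [-0.5  0.2  0.3]
12.3 [-0.0004  0.2842  0.0655] s front [0.1266] rear [0.1266] [ 0.6 -0.4 -0.5]
12.35 [-0.0003  0.2841  0.0655] s front [0.1265] rear [0.1266] [0.6 0.4 0.3]
12.4 [-0.0003  0.284   0.0655] s front [0.1265] rear [0.1266] [ 0.2  0.5 -0.3]
12.45 [-0.0003  0.2839  0.0656] s front [0.1265] rear [0.1267] [-0.5 -0.1  0.4]
s_last,v 0.12668 0.00074
```

The carriage has stopped at s = 126.6 mm, 8 mm short of the mark. I'll go back to the rear pad and give it a very slow nudge.

>>> {"fn": "carry_out", "kwargs": {"deltas": [{"hand":0,"dp":[0.04,0,0],"spin":0},{"hand":0,"dp":[0.04,0,-0.2],"spin":0},{"hand":0,"dp":[0.04,0,-0.628],"spin":0},{"hand":0,"dp":[0.04,0,-0.628],"spin":0},{"hand":0,"dp":[0.04,0,-0.628],"spin":0},{"hand":0,"dp":[-1,0,-0.628],"spin":0},{"hand":0,"dp":[-1,0,-0.628],"spin":0},{"hand":0,"dp":[-1,0,-0.628],"spin":0},{"hand":0,"dp":[-1,0,-0.628],"spin":0},{"hand":0,"dp":[-1,0,-0.628],"spin":0},{"hand":0,"dp":[-1,0,-0.628],"spin":0}]}}

```text
time: 13.6
ee_pos: [0.4949, 0.0744, 0.2229]
eef_rot: [0.742, 0.671, 0.0, 0.0]
ft_force: [0.3, -0.2, 0.7]
width: 0.0001
grip_force: 0.0
```

>>> {"fn": "carry_out", "kwargs": {"deltas": [{"hand":0,"dp":[-0.16,0,0],"spin":0},{"hand":0,"dp":[-0.32,0,0],"spin":0},{"hand":0,"dp":[-0.32,0,0],"spin":0},{"hand":0,"dp":[-0.32,0,0],"spin":0},{"hand":0,"dp":[-0.32,0,0.15],"spin":0},{"hand":0,"dp":[-0.32,0,0.3],"spin":0},{"hand":0,"dp":[-0.32,0,0.45],"spin":0},{"hand":0,"dp":[-0.32,0,0.55],"spin":0},{"hand":0,"dp":[-0.32,0,0.62],"spin":0},{"hand":0,"dp":[-0.32,0,0.62],"spin":0},{"hand":0,"dp":[-0.32,0,0.62],"spin":0}]}}

```text
time: 14.7
ee_pos: [0.4878, 0.0014, 0.0678]
eef_rot: [0.739, 0.674, -0.0, 0.0]
ft_force: [0.4, 0.1, 0.1]
width: 0.0005
grip_force: 0.0
```

```bash
python3 -c "
from h import *
tr2(4)"
```

```text
14.7 [-0.0001 -0.045   0.0678] s front [0.127] rear [] [0.4 0.1 0.1]
14.75 [ 0.0004 -0.0451  0.0683] s front [0.127] rear [] [ 0.8  0.5 -0.1]
14.8 [ 0.0005 -0.0452  0.0686] s front [0.127] rear [] [-0.3 -0.5 -0.5]
14.85 [ 0.0005 -0.0454  0.0686] s front [0.127] rear [] [ 0.3 -0.2 -0.3]
s_last,v 0.127 0.0
```

>>> {"fn": "carry_out", "kwargs": {"deltas": [{"hand":0,"dp":[0.02,0,0],"spin":0},{"hand":0,"dp":[0.045,0,0],"spin":0},{"hand":0,"dp":[0.07,0,0],"spin":0},{"hand":0,"dp":[0.088,0,0],"spin":0},{"hand":0,"dp":[0.098,0,0],"spin":0},{"hand":0,"dp":[0.102,0,0],"spin":0},{"hand":0,"dp":[0.1028,0,0],"spin":0},{"hand":0,"dp":[0.1036,0,0],"spin":0},{"hand":0,"dp":[0.1044,0,0],"spin":0},{"hand":0,"dp":[0.1052,0,0],"spin":0},{"hand":0,"dp":[0.106,0,0],"spin":0},{"hand":0,"dp":[0.1068,0,0],"spin":0},{"hand":0,"dp":[0.1076,0,0],"spin":0},{"hand":0,"dp":[0.1084,0,0],"spin":0},{"hand":0,"dp":[0.1092,0,0],"spin":0},{"hand":0,"dp":[0.11,0,0],"spin":0},{"hand":0,"dp":[0.1108,0,0],"spin":0},{"hand":0,"dp":[0.1116,0,0],"spin":0}]}}

```text
time: 16.7
ee_pos: [0.4901, 0.0282, 0.0675]
eef_rot: [0.739, 0.674, 0.0, -0.0]
ft_force: [0.7, 0.0, -0.2]
width: 0.0001
grip_force: 0.0
```

>>> {"fn": "carry_out", "kwargs": {"deltas": [{"hand":0,"dp":[0.0008,0,0],"spin":0},{"hand":0,"dp":[0.0016,0,0],"spin":0},{"hand":0,"dp":[0.0024,0,0],"spin":0},{"hand":0,"dp":[0.0032,0,0],"spin":0},{"hand":0,"dp":[0.004,0,0],"spin":0},{"hand":0,"dp":[0.0048,0,0],"spin":0},{"hand":0,"dp":[0.0056,0,0],"spin":0},{"hand":0,"dp":[0.0064,0,0],"spin":0},{"hand":0,"dp":[0.0072,0,0],"spin":0},{"hand":0,"dp":[0.008,0,0],"spin":0}]}}

```text
time: 17.7
ee_pos: [0.4903, 0.0302, 0.0675]
eef_rot: [0.739, 0.674, 0.0, -0.0]
ft_force: [-0.6, -0.8, -0.1]
width: 0.0002
grip_force: 0.0
```

```bash
python3 -c "
from h import *
tr2(3)"
```

```text
17.7 [-0.0003 -0.0161  0.0675] s front [0.1276] rear [] [-0.6 -0.8 -0.1]
17.75 [-0.0003 -0.0161  0.0675] s front [0.128] rear [] [ 0.2 -0.9  1.4]
17.8 [-0.0003 -0.0161  0.0675] s front [0.128] rear [] [-0.1 -0.4 -0.5]
s_last,v 0.12807 0.004
```

```bash
python3 -c "
from h import *
tr2(8)"
```

```text
17.85 [-0.0003 -0.0161  0.0675] s front [0.1282] rear [] [ 0.1 -0.3 -0.4]
17.9 [-0.0003 -0.0161  0.0675] s front [0.1282] rear [] [ 0.3 -0.8 -0.5]
17.95 [-0.0003 -0.0161  0.0675] s front [0.1285] rear [] [ 0.5  0.9 -0.5]
18.0 [-0.0003 -0.0162  0.0675] s front [0.1285] rear [] [-0.2 -0.  -0.2]
18.05 [-0.0003 -0.0161  0.0675] s front [0.1288] rear [] [ 0.5  0.4 -1.4]
18.1 [-0.0003 -0.0161  0.0675] s front [0.1288] rear [] [ 0.4  0.5 -0.2]
18.15 [-0.0003 -0.0161  0.0675] s front [0.1291] rear [] [-0.6  0.3 -0.4]
18.2 [-0.0003 -0.0161  0.0675] s front [0.1292] rear [] [-0.4  0.9  0.2]
s_last,v 0.12919 0.00302
```

>>> {"fn": "carry_out", "kwargs": {"deltas": [{"hand":0,"dp":[-0.04,0,0],"spin":0},{"hand":0,"dp":[-0.12,0,0],"spin":0},{"hand":0,"dp":[-0.2,0,0],"spin":0},{"hand":0,"dp":[-0.3,0,-0.1],"spin":0},{"hand":0,"dp":[-0.3,0,-0.3],"spin":0},{"hand":0,"dp":[-0.3,0,-0.5],"spin":0},{"hand":0,"dp":[-0.3,0,-0.62],"spin":0},{"hand":0,"dp":[-0.3,0,-0.62],"spin":0},{"hand":0,"dp":[-0.3,0,-0.62],"spin":0},{"hand":0,"dp":[-0.3,0,-0.62],"spin":0},{"hand":0,"dp":[-0.3,0,-0.62],"spin":0},{"hand":0,"dp":[-0.3,0,-0.62],"spin":0},{"hand":0,"dp":[-0.3,0,-0.62],"spin":0},{"hand":0,"dp":[-0.3,0,-0.62],"spin":0}]}}

```text
time: 19.65
ee_pos: [0.4832, -0.0446, 0.2223]
eef_rot: [0.739, 0.674, -0.0, -0.0]
ft_force: [0.0, 0.6, -1.0]
width: 0.0007
grip_force: 0.0
```

```bash
python3 -c "
from h import *
tr2(4)"
```

```text
19.65 [-0.0004 -0.0912  0.2223] s front [0.1326] rear [0.1327] [ 0.   0.6 -1. ]
19.7 [-0.0004 -0.0912  0.2223] s front [0.1328] rear [0.1328] [-1.  -0.1 -0.1]
19.75 [-0.0004 -0.0911  0.2224] s front [0.1328] rear [0.1329] [-0.2  0.4 -1.1]
19.8 [-0.0003 -0.0911  0.2225] s front [0.1328] rear [0.1329] [0.6 0.6 0.3]
s_last,v 0.13293 0.0014
```

>>> {"fn": "carry_out", "kwargs": {"deltas": [{"hand":0,"dp":[0,0,0],"spin":0},{"hand":0,"dp":[0,0,0],"spin":0},{"hand":0,"dp":[0,0,0],"spin":0},{"hand":0,"dp":[0,0,0],"spin":0},{"hand":0,"dp":[0,0,0],"spin":0},{"hand":0,"dp":[0,0,0],"spin":0},{"hand":0,"dp":[0,0,0],"spin":0},{"hand":0,"dp":[0,0,0],"spin":0},{"hand":0,"dp":[0,0,0],"spin":0},{"hand":0,"dp":[0,0,0],"spin":0},{"hand":0,"dp":[0,0,0],"spin":0},{"hand":0,"dp":[0,0,0],"spin":0},{"hand":0,"dp":[0,0,0],"spin":0},{"hand":0,"dp":[0,0,0],"spin":0},{"hand":0,"dp":[0,0,0],"spin":0},{"hand":0,"dp":[0,0,0],"spin":0},{"hand":0,"dp":[0,0,0],"spin":0},{"hand":0,"dp":[0,0,0],"spin":0},{"hand":0,"dp":[0,0,0],"spin":0},{"hand":0,"dp":[0,0,0],"spin":0}]}}

```text
time: 21.85
ee_pos: [0.4833, -0.0445, 0.2225]
eef_rot: [0.739, 0.674, 0.0, -0.0]
ft_force: [-0.4, 0.6, -0.6]
width: 0.0003
grip_force: 0.0
```

>>> {"fn": "carry_out", "kwargs": {"deltas": [{"hand":0,"dp":[0,0,0],"spin":0},{"hand":0,"dp":[0,0,0],"spin":0},{"hand":0,"dp":[0,0,0],"spin":0},{"hand":0,"dp":[0,0,0],"spin":0},{"hand":0,"dp":[0,0,0],"spin":0},{"hand":0,"dp":[0,0,0],"spin":0},{"hand":0,"dp":[0,0,0],"spin":0},{"hand":0,"dp":[0,0,0],"spin":0},{"hand":0,"dp":[0,0,0],"spin":0},{"hand":0,"dp":[0,0,0],"spin":0}]}}

```text
time: 22.85
ee_pos: [0.4834, -0.0445, 0.2225]
eef_rot: [0.739, 0.674, 0.0, -0.0]
ft_force: [0.2, 1.1, 0.7]
width: 0.0006
grip_force: 0.0
```

```bash
python3 -c "
from h import *
tr2(4)
im=camera('top')[:,:,::-1]
cv2.imwrite('pics/f.png',cv2.resize(im[150:265,150:300],None,fx=5,fy=5,interpolation=cv2.INTER_CUBIC))"
```

```text
22.85 [-0.0003 -0.0911  0.2225] s front [0.1344] rear [0.1344] [0.2 1.1 0.7]
22.9 [-0.0003 -0.0912  0.2225] s front [0.1344] rear [0.1344] [ 0.6 -0.5 -0.4]
22.95 [-0.0003 -0.0911  0.2225] s front [0.1344] rear [0.1344] [ 0.3  0.5 -0.1]
23.0 [-0.0003 -0.0911  0.2225] s front [0.1344] rear [0.1344] [-0.6 -0.1 -0.9]
s_last,v 0.1344 0.0
```

View pics/f.png

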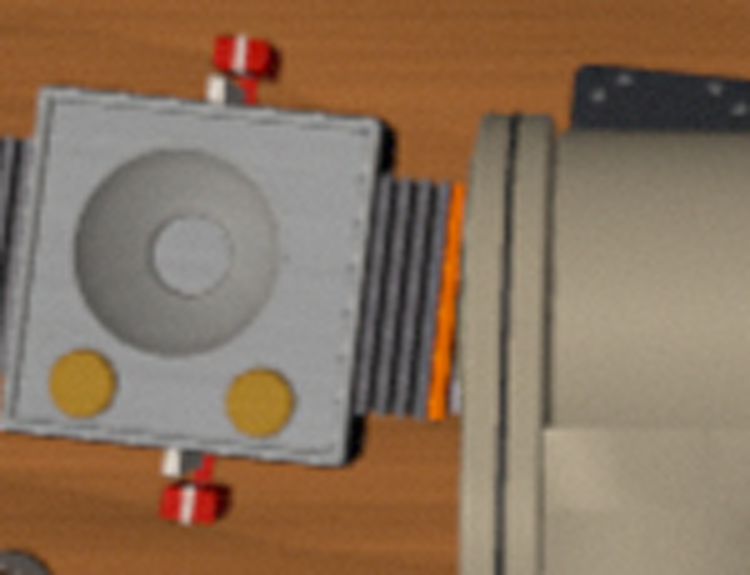

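The pads sit symmetrically about s = 134.4 mm, with the mark at 134.5 mm and no movement. In the crop, the white fins (218,90) and (178,462) sit left of the white lines (240,55) and (188,503), about as much as their greater height should shift them. I'll let it stand a few seconds more, then hand in.

>>> {"fn": "carry_out", "kwargs": {"deltas": [{"hand":0,"dp":[0,0,0],"spin":0},{"hand":0,"dp":[0,0,0],"spin":0},{"hand":0,"dp":[0,0,0],"spin":0},{"hand":0,"dp":[0,0,0],"spin":0},{"hand":0,"dp":[0,0,0],"spin":0},{"hand":0,"dp":[0,0,0],"spin":0},{"hand":0,"dp":[0,0,0],"spin":0},{"hand":0,"dp":[0,0,0],"spin":0},{"hand":0,"dp":[0,0,0],"spin":0},{"hand":0,"dp":[0,0,0],"spin":0},{"hand":0,"dp":[0,0,0],"spin":0},{"hand":0,"dp":[0,0,0],"spin":0},{"hand":0,"dp":[0,0,0],"spin":0},{"hand":0,"dp":[0,0,0],"spin":0},{"hand":0,"dp":[0,0,0],"spin":0},{"hand":0,"dp":[0,0,0],"spin":0},{"hand":0,"dp":[0,0,0],"spin":0},{"hand":0,"dp":[0,0,0],"spin":0},{"hand":0,"dp":[0,0,0],"spin":0},{"hand":0,"dp":[0,0,0],"spin":0}]}}

```text
time: 25.1
ee_pos: [0.4834, -0.0445, 0.2225]
eef_rot: [0.739, 0.674, 0.0, -0.0]
ft_force: [1.2, -0.1, 0.5]
width: 0.0006
grip_force: 0.0
```

>>> {"fn": "carry_out", "kwargs": {"deltas": [{"hand":0,"dp":[0,0,0],"spin":0},{"hand":0,"dp":[0,0,0],"spin":0},{"hand":0,"dp":[0,0,0],"spin":0},{"hand":0,"dp":[0,0,0],"spin":0},{"hand":0,"dp":[0,0,0],"spin":0},{"hand":0,"dp":[0,0,0],"spin":0},{"hand":0,"dp":[0,0,0],"spin":0},{"hand":0,"dp":[0,0,0],"spin":0},{"hand":0,"dp":[0,0,0],"spin":0},{"hand":0,"dp":[0,0,0],"spin":0},{"hand":0,"dp":[0,0,0],"spin":0},{"hand":0,"dp":[0,0,0],"spin":0},{"hand":0,"dp":[0,0,0],"spin":0},{"hand":0,"dp":[0,0,0],"spin":0},{"hand":0,"dp":[0,0,0],"spin":0},{"hand":0,"dp":[0,0,0],"spin":0},{"hand":0,"dp":[0,0,0],"spin":0},{"hand":0,"dp":[0,0,0],"spin":0},{"hand":0,"dp":[0,0,0],"spin":0},{"hand":0,"dp":[0,0,0],"spin":0}]}}

```text
time: 27.1
ee_pos: [0.4833, -0.0445, 0.2225]
eef_rot: [0.739, 0.674, 0.0, -0.0]
ft_force: [1.1, 0.4, -0.4]
width: 0.0007
grip_force: 0.0
```

```bash
python3 -c "
from h import *
tr2(2)
print(close_job())"
```

```text
27.1 [-0.0003 -0.0911  0.2225] s front [0.1344] rear [0.1344] [ 1.1  0.4 -0.4]
27.15 [-0.0003 -0.0911  0.2225] s front [0.1344] rear [0.1344] [ 0.9 -0.2 -0.8]
s_last,v 0.1344 0.0
the job is handed in; nothing more can be done
None
```

The job is handed in at about 27 s: the carriage stands free about 0.1 mm from the mark by camera measurement (good to roughly 1 mm) and did not move over the last 4 s; the judge's verdict was not shown.

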